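Set out the bench for making up a solution

ROBOT

A 7-joint arm with a two-finger parallel gripper is mounted at the origin on the work surface. World frame = base frame: x ahead of the robot, y to its left, z up, the work surface at z = 0. Lengths are in mm, angles in rad, forces in N, time in s.
With the tool pointing down it reaches from about 425 to 925 mm from the base axis. Payload 6.8 kg.
Tool frame: the origin (TCP) lies between the finger pads; the fingertips stand 11 mm ahead of it and the grasp point (between the pads) lies 8 mm behind it; z points along the fingers, y is the direction in which the jaws open and shut (so a half turn about z gives the same grasp; the last joint's range is limited). The gripper opens to 85 mm and grips with 20 to 120 N. Pads are 22 mm wide; open, the fingers measure 114 mm over their backs; the gripper's body (76 mm by 85 mm) begins 54 mm behind the grasp point. The pads swing forward as they close: fully open they stand 13 mm farther back than shut.
Start: joints at [1.173, 0.477, 0.022, 1.555, -0.011, 1.109, -0.083], TCP at [192.897, -646.868, 242.308] pointing down, gripper open.
Joint ranges: [-2.96, 2.96], [-0.34, 2.1], [-1.41, 1.46], [0.24, 2.44], [-1.37, 4.51], [0.17, 1.92], [-2.96, 2.96]. Speed limits (rad/s): [2.39, 2.39, 3.14, 3.14, 3.14, 3.14, 3.14].

INTERFACE

Orientations are given as a rotation vector (axis times angle).
In Python, from cell import robot, viewer, job gives the robot as it stands.
- The arm moves only by the tool carry_out, never from a script. Its argument "moves" is text: rows parted by semicolons, each of 6 numbers parted by spaces: the shift along the world's x, y, z in mm, then the turn, a rotation vector about the world's x, y, z in degrees. A call has 1 to 8 rows; each row shifts and turns the pose as measured when the row begins; what a row does not reach is not made up. A row lasts 1/12 s, in which the tool goes at most 41.7 mm and 7.16 degrees, less where a joint would pass 70% of its speed; a pose out of reach is approached as far as the arm can. A call with a gripper value outside its range is refused whole. "grip" is the opening, from 0 (shut) to 1 (fully open), set as the call begins (left out, the last holds). The fingers move at their own pace and stop on an object; the grip force is fixed at half the most. Time passes only in rows, so rows that do not move let the fingers close. It gives the time, the measured TCP pose, the force and the opening at its end, in the units of the state.
- robot.get_obs(): the state, without advancing time (a new reading comes with each control period).
- viewer.get_image(name): name is "scene" or "top" or "wrist"; returns the picture (480x640x3 uint8, red, green, blue); there is no depth.
- viewer.calibration(name): a dict with "intrinsics" (3x3 intrinsics, pixels), "dist" ([k1, k2, p1, p2, k3] as OpenCV has them; the pictures are not rectified), "pose" (4x4, takes a point from camera to world coordinates); the wrist camera has in their place "tool_from_camera" (4x4, takes a point from camera to tool coordinates, whose origin is the TCP and whose axes are the flange's). Camera axes: x right, y up, looking along -z (the intrinsics and any distortion apply to the point x, -y, -z); pixel columns grow to the right and rows downward; lengths in mm; the calibration is good to about 2 mm. A picture is of the moment at which its call begins: read the wrist's pose just before it. calibration takes no time and is no camera call.
- job.hand_in(): hands the job in, once; it reports no verdict.
The state is a dict: "time_s": time; "q": joint angles; "joint_vel": joint speeds; "joint_efforts": joint torques, N m; "ee_pos": TCP position; "ee_rot": TCP orientation; "contact_force": force on the tool from outside, world axes, zero at the start; "ft_torque": the same for the moment, N m; "finger_gap": finger opening in mm.
Only numpy, scipy, OpenCV 4.12 (cv2) and the standard library are available. Lean on these libraries where they do the work, as an engineer would, in place of code of your own. Each camera call takes 0.05 s, during which the arm holds its last target. There are 200 camera calls.

TASK

Set the bench out for making up a solution: the small conical flask on the middle of the stirrer's plate, the aluminium weighing dish on the middle of the balance's pan, and the powder jar on the bench midway between plate and pan, in line with them; the slim bottle goes on the bench directly behind the jar (on the side away from the robot), with about 2 cm clear between the two. Set each down upright and gently, without dropping it, and see that the large flask and the petri dishes stay where they are.

Things in the scene. Friction and masses are not known exactly. Their poses are not given: they have to be found in the camera images.
- flask: the small conical flask, clear glass, empty: base 64 mm across, 105 mm high; conical body up to 72 mm, then a straight neck 23 mm across to the rim (27 mm across). About 0.1 kg. Origin: centre of its underside, z up the axis.
- dish: the weighing dish, a low round pan of bare aluminium, 57 mm across, 18 mm high, nearly straight walls 2 mm thick, open at the top, with a small flat finger tab (14 mm wide) sticking out 13 mm from the rim along its +x. 20 g. Origin: centre of its underside, z up.
- jar: the powder jar: squat wide-mouthed white plastic jar with a broad black screw lid and a paper band, 56 mm across, 75 mm high. About 0.15 kg. Origin: centre of its underside, z up.
- bottle: the bottle: tall slim white plastic bottle with a narrow white screw cap and a paper band, 50 mm across its body, 115 mm high. About 0.13 kg. Origin: centre of its underside, z up.
- stirrer: the magnetic stirrer, fixed: grey housing with knob and display in front (-x, roughly facing the robot), round flat white plate 120 mm across, its surface 60 mm above the bench. Origin: on the bench under the plate centre; housing 92 mm to -x, 68 mm to +x, 65 mm each side. The balance stands beside it, left or right, facing alike, plate and pan centres 310 mm apart along y.
- balance: the compact balance, fixed: white housing 34 mm high, display and keys on top along its front (-x), round flat steel pan 96 mm across, its surface 46 mm above the bench. Origin: on the bench under the pan centre; housing 85 mm to -x, 65 mm to +x, 70 mm each side. The pan does not sink.
- big_flask: bystander: a larger conical flask, clear glass, base 84 mm across, 140 mm high, neck 34 mm across. Loose. Origin: centre of its underside.
- petri: bystander: two closed petri dishes in a pile, 90 mm across, 30 mm high. Loose. Origin: centre of the underside.
There are look-alikes about, which are no part of the job. Leave any pink look-alike of the bottle alone.

How it is judged (in metres and radians):
At the end, for the whole second after the job is handed in: Small flask on the plate, dish on the pan, within 15 mm of centre. Jar on the bench at most 173 mm from both centres, within 22 mm of their line. Bottle behind it: centres 56-93 mm apart, 48 mm behind the plate centre, at most 203 mm from both. All upright (7 deg), at rest (horizontal distance between flask and stirrer below 0.015 m and z of flask in the frame of stirrer between 0.054 and 0.066 m and horizontal distance between dish and balance below 0.015 m and z of dish in the frame of balance between 0.04 and 0.052 m and horizontal distance between jar and stirrer below 0.173 m and horizontal distance between jar and balance below 0.173 m and x of jar in the frame of stirrer between -0.022 and 0.022 m and height (world z) of each of jar, bottle below 0.008 m and horizontal distance between bottle and jar between 0.056 and 0.093 m and x of bottle in the frame of stirrer above 0.048 m and horizontal distance between bottle and stirrer below 0.203 m and horizontal distance between bottle and balance below 0.203 m and angle between each of flask, dish, jar, bottle's own z axis and vertical below 0.12 rad and linear speed of each of flask, dish, jar, bottle below 0.02 m/s); the robot touches nothing.
It fails at once if the large flask shifted by more than 20 mm or tipped over (distance of big_flask from where it was at the start of the episode above 0.02 m or angle between big_flask's own z axis and vertical above 0.5 rad).
It fails at once if the petri dishes shifted by more than 20 mm or tipped over (distance of petri from where it was at the start of the episode above 0.02 m or angle between petri's own z axis and vertical above 0.5 rad).
It fails at once if one of the four dropped or banged down (over 0.5 m/s within 15 mm of where it lands) ((horizontal distance between flask and stirrer below 0.04 m and z of flask in the frame of stirrer below 0.075 m and linear speed of flask above 0.5 m/s) or (horizontal distance between dish and balance below 0.04 m and z of dish in the frame of balance below 0.061 m and linear speed of dish above 0.5 m/s) or (height (world z) of jar below 0.015 m and linear speed of jar above 0.5 m/s) or (height (world z) of bottle below 0.015 m and linear speed of bottle above 0.5 m/s)).
It also fails if it takes over 118 s, if anything falls off the work surface, if the arm or the gripper's body presses on something with over 40 N, if the wrist force passes 120 N, or if a joint passes its speed limit or range.

## Working session

There is one attempt and no reset: what is moved stays moved. The work goes in short steps, Python scripts to look and compute and a tool call to move; the robot and the scene stay as the last step left them, time stands still between calls to the robot, and variables do not carry over. Pictures are saved under pics/ and viewed, about 12 in all and at most 16, crops included, and the job is handed in when it is done.

Besides the shell and the picture viewer there is one more tool, called after "Emit:" as name(argument=value, ...) on one line, values as JSON. carry_out: Moves the arm, as the interface text tells. Its arguments: {"type":"object","properties":{"moves":{"type":"string"},"grip":{"type":"number"}},"required":["moves"]}

```bash
mkdir -p pics; ls; cat > h.py <<'E'
import numpy as np, cv2
from cell import robot, viewer, job
from scipy.spatial.transform import Rotation as R
def snap(n,f):
    o=robot.get_obs(); im=viewer.get_image(n); cv2.imwrite('pics/'+f+'.png',im[:,:,::-1]); return im,o
def campose(n,o=None):
    c=viewer.calibration(n)
    if n!='wrist': return c,np.array(c['pose'])
    T=np.eye(4);T[:3,:3]=R.from_rotvec(o['ee_rot']).as_matrix();T[:3,3]=o['ee_pos']
    return c,T@np.array(c['tool_from_camera'])
def ray(n,uv,o=None):
    c,P=campose(n,o)
    p=cv2.undistortPoints(np.array([[uv]],float),np.array(c['intrinsics'],float),np.array(c['dist'],float))[0,0]
    d=P[:3,:3]@np.array([p[0],-p[1],-1]); return P[:3,3],d
def onz(n,uv,z,o=None):
    s,d=ray(n,uv,o); return (s+d*(z-s[2])/d[2]).round(1)
def proj(n,X,o=None):
    c,P=campose(n,o); q=np.linalg.inv(P)@np.append(X,1); q=np.array([q[0],-q[1],-q[2]])
    return cv2.projectPoints(q.reshape(1,1,3),np.zeros(3),np.zeros(3),np.array(c['intrinsics'],float),np.array(c['dist'],float))[0][0,0]
E
python3 - <<'E'
from h import *
for n in('scene','top'):
    snap(n,n+'0'); c,P=campose(n); print(n,P.round(2).tolist(),np.array(c['intrinsics']).round(0).tolist(),c['dist'])
c=viewer.calibration('wrist');print(np.array(c['tool_from_camera']).round(2).tolist())
print(robot.get_obs())
E
```

```text
pics
scene [[0.83, -0.48, 0.27, 861.93], [0.55, 0.73, -0.41, -568.47], [-0.0, 0.49, 0.87, 1222.31], [0.0, 0.0, 0.0, 1.0]] [[567.0, 0.0, 319.0], [0.0, 567.0, 235.0], [0.0, 0.0, 1.0]] [-0.08507985  0.          0.          0.          0.        ]
top [[-0.01, 0.98, -0.19, 289.45], [-1.0, -0.02, -0.01, -3.61], [-0.02, 0.19, 0.98, 1144.08], [0.0, 0.0, 0.0, 1.0]] [[557.0, 0.0, 328.0], [0.0, 557.0, 237.0], [0.0, 0.0, 1.0]] [-0.07687852  0.          0.          0.          0.        ]
[[-0.0, 0.96, 0.29, 73.5], [1.0, 0.0, 0.0, -1.09], [0.0, 0.29, -0.96, -130.59], [0.0, 0.0, 0.0, 1.0]]
{'time_s': 0.1, 'q': array([ 1.17288918,  0.47771539,  0.02235743,  1.55632721, -0.0115118 ,
        1.10931752, -0.083134  ]), 'joint_vel': array([ 1.51665161e-03, -2.02179141e-03, -3.01038938e-04, -2.91991845e-03,
       -9.28100695e-05, -3.86572607e-04,  4.45319382e-04]), 'joint_efforts': array([ 4.15664646e-03, -5.97764575e+01,  1.61378201e+00, -2.81954867e+01,
        1.28867256e-02,  5.04712109e-03,  2.10571937e-05]), 'ee_pos': array([ 192.73330413, -646.36819255,  241.43530171]), 'ee_rot': array([-3.10709089e+00, -4.53355503e-01,  5.49641872e-04]), 'contact_force': array([ 0.12696674, -0.79356631, -0.54951017]), 'ft_torque': array([-0.02361433,  0.0531465 ,  0.00509517]), 'finger_gap': 85.83990932663103}
```

View pics/top0.png

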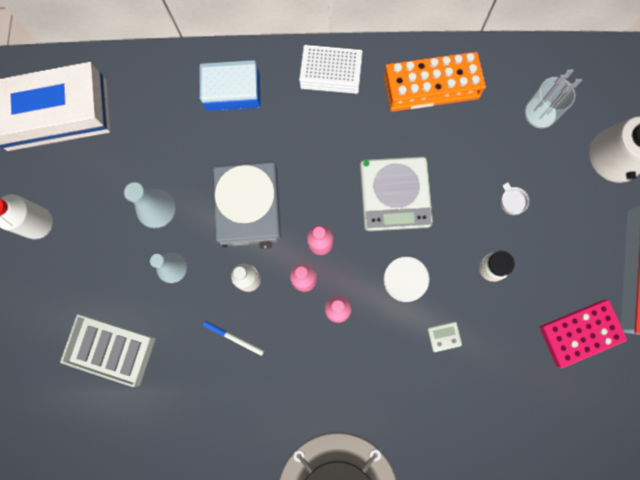

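View pics/scene0.png

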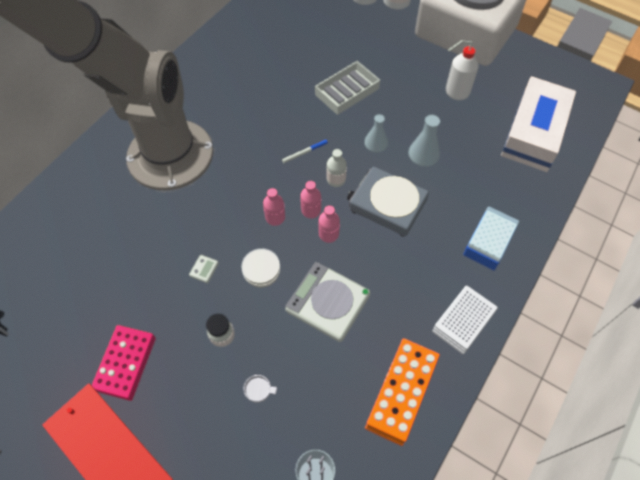

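The top view shows the stirrer plate at (244,194), balance pan (397,185), and small flask at about (171,268) with its rim at (157,261). The dish is at (515,201) with its tab to the upper left, the jar lid at (500,264), and the white bottle at (246,278). The petri dishes are at (406,279) and the big flask at (155,208). Three pink bottles stand at (320,240), (303,278) and (338,310). The scene view agrees.

```bash
python3 - <<'E'
from h import *
t=cv2.imread('pics/top0.png'); s=cv2.imread('pics/scene0.png')
print('tcp in scene',proj('scene',robot.get_obs()['ee_pos']),'top',proj('top',robot.get_obs()['ee_pos']))
def comp(im,mask,c,tag,name,z):
    n,l,st,ce=cv2.connectedComponentsWithStats(mask.astype(np.uint8))
    box=l[c[1]-3:c[1]+4,c[0]-3:c[0]+4]; v=box[box>0]
    if len(v)==0: print(tag,'none');return
    k=np.bincount(v).argmax(); cn=max(cv2.findContours((l==k).astype(np.uint8),0,1)[0],key=len)
    h=cv2.convexHull(cn); e=cv2.fitEllipse(h)
    print(tag,name,'area',st[k][4],'ell',np.round(e[0],1),np.round(e[1],1),'z',z,onz(name,e[0],z))
for im,name,P in((t,'top',dict(plate=(244,194),pan=(397,185),dish=(515,201),petri=(406,279),lid=(500,262),bottle=(246,278))),
                 (s,'scene',dict(plate=(395,197),pan=(332,299),dish=(257,388),petri=(261,267),lid=(218,324),bottle=(337,170)))):
    hsv=cv2.cvtColor(im,cv2.COLOR_BGR2HSV).astype(int); b,g,r=[im[...,i].astype(int) for i in range(3)]
    V=hsv[...,2];S=hsv[...,1]
    comp(im,(V>185)&(r>b),P['plate'],'plate',name,60)
    comp(im,(V>120)&(V<185)&(S<40),P['pan'],'pan',name,46)
    comp(im,(V>120),P['dish'],'dish',name,18)
    comp(im,(V>150),P['petri'],'petri',name,30)
    comp(im,(V<35),P['lid'],'lid',name,75)
    comp(im,(V>110)&(S<60),P['bottle'],'bottle',name,60)
a=t[170:330,120:340]; a=cv2.resize(a,None,fx=3.6,fy=3.6,interpolation=3); cv2.imwrite('pics/c1.png',a)
a=s[100:260,240:460]; a=cv2.resize(a,None,fx=3.6,fy=3.6,interpolation=3); cv2.imwrite('pics/c2.png',a)
E
```

```text
tcp in scene [ -8.46592563 355.94872951] top [732.21111348 393.44964535]
plate top area 2700 ell [244.1 193.9] [57.5 59.4] z 60 [589.8 178.1  60. ]
pan none
dish top area 725 ell [513.5 198.7] [28.7 35.2] z 18 [ 581.3 -379.2   18. ]
petri top area 1652 ell [406. 279.] [45.6 45.8] z 30 [ 415.5 -145.1   30. ]
lid none
bottle top area 697 ell [245.3 277.6] [27.9 31.7] z 60 [419.7 173.1  60. ]
plate scene area 1542 ell [394.2 196. ] [39.9 48.9] z 60 [589.7 177.   60. ]
pan scene area 2407 ell [327.  300.4] [69.  86.6] z 46 [ 599.6 -141.2   46. ]
dish scene area 697 ell [259.1 387.7] [27.5 34.9] z 18 [ 582.8 -380.    18. ]
petri scene area 1110 ell [260.2 266.3] [36.4 39. ] z 30 [ 418.  -149.1   30. ]
lid none
bottle scene area 625 ell [335.7 167.5] [21.8 39. ] z 60 [422.9 170.6  60. ]
```

View pics/c1.png

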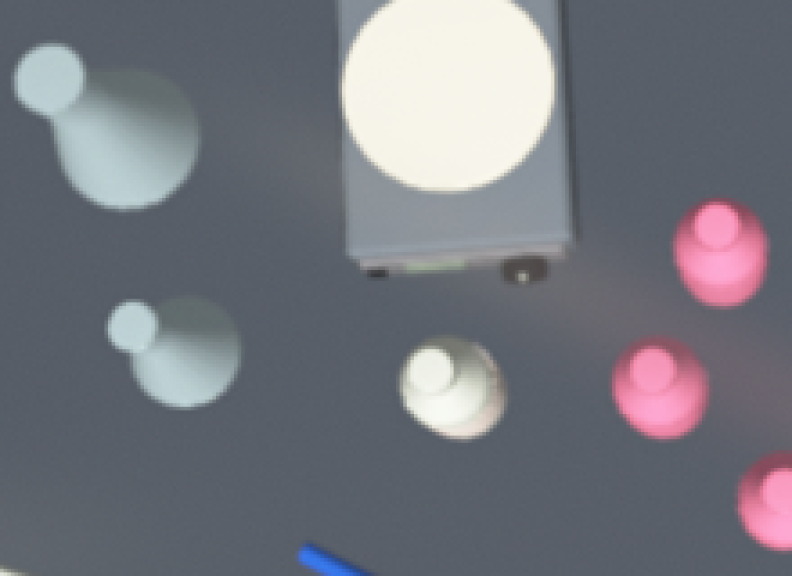

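View pics/c2.png

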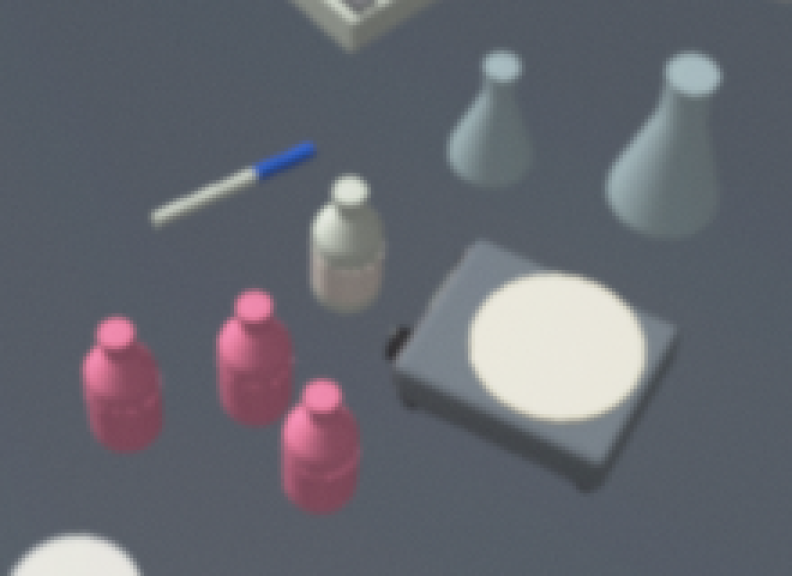

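The crops place the flask rim at top (156.7,260.8) and scene (379.4,118.3), and the bottle cap at top (240,272.8) and scene (337.2,153.1). The pink caps are clear in both.

```bash
python3 - <<'E'
from h import *
t=cv2.imread('pics/top0.png'); s=cv2.imread('pics/scene0.png')
def tri(a,b):
    p,d=ray('top',a);q,e=ray('scene',b);d=d/np.linalg.norm(d);e=e/np.linalg.norm(e)
    k=np.linalg.lstsq(np.c_[d,-e],q-p,rcond=None)[0]; A=p+d*k[0];B=q+e*k[1]; return ((A+B)/2).round(1),np.linalg.norm(A-B).round(1)
for n,a,b,z in(('flask rim',(156.7,260.8),(379.4,118.3),105),('big rim',(133.9,191.9),(432.5,120.8),140),('bottle cap',(240,272.8),(337.2,153.1),115),
  ('pinkA',(319.2,232.8),(329.5,210),115),('pinkB',(301.1,272.5),(310.7,185.2),115),('pinkC',(337.5,306.7),(272.5,192.5),115)):
    print(n,tri(a,b),onz('top',a,z),onz('scene',b,z))
for n,im,c,w,zs in(('top',t,(497,265),28,75),('scene',s,(218,326),28,75)):
    V=cv2.cvtColor(im,cv2.COLOR_BGR2HSV)[...,2]; x,y=c; sub=V[y-w:y+w,x-w:x+w]; print(n,'min',sub.min(),np.median(sub))
    m=(sub<38).astype(np.uint8); k,l,st,ce=cv2.connectedComponentsWithStats(m); i=1+st[1:,4].argmax()
    e=cv2.fitEllipse(cv2.convexHull(max(cv2.findContours((l==i).astype(np.uint8),0,1)[0],key=len))); print(e,onz(n,np.array(e[0])+[x-w,y-w],75))
# pan by V range in top
V=cv2.cvtColor(t,cv2.COLOR_BGR2HSV)[...,2]; print('pan V',V[185,380:440:4],V[150:225:4,397])
a=np.hstack([cv2.resize(im[y-50:y+50,x-50:x+50],None,fx=4,fy=4,interpolation=3) for im,x,y in((t,397,190),(t,500,250))])
cv2.imwrite('pics/c3.png',a)
E
```

```text
flask rim (array([449.1, 336.7, 104.7]), np.float64(0.5)) [448.9 336.4 105. ] [449.4 336.7 105. ]
big rim (array([576.5, 375.8, 139. ]), np.float64(0.8)) [575.9 375.  140. ] [577.  375.3 140. ]
bottle cap (array([422.7, 174.7, 114.2]), np.float64(0.7)) [422.3 174.3 115. ] [423.3 174.5 115. ]
pinkA (array([496.4,  26. , 113.9]), np.float64(0.9)) [495.9  25.6 115. ] [497.1  25.7 115. ]
pinkB (array([421.5,  60.3, 113.2]), np.float64(0.2)) [421.2  60.1 115. ] [422.3  59.4 115. ]
pinkC (array([357.3,  -6.1, 112.2]), np.float64(0.9)) [356.8  -6.4 115. ] [358.9  -7.2 115. ]
top min 31 103.0
((21.5, 28.5), (2.4437077045440674, 9.843039512634277), 157.5) [ 433.6 -304.6   75. ]
scene min 41 104.0Traceback (most recent call last):
  File "<stdin>", line 11, in <module>
ValueError: attempt to get argmax of an empty sequence
```

```bash
python3 - <<'E'
from h import *
t=cv2.imread('pics/top0.png'); s=cv2.imread('pics/scene0.png')
print(t[185,397],t[150,397],t[250,450], s[299,332],s[318,218])
for n,im,c,w in(('top',t,(500,262),26),('scene',s,(218,322),26)):
    V=cv2.cvtColor(im,cv2.COLOR_BGR2HSV)[...,2]; x,y=c; sub=V[y-w:y+w,x-w:x+w]
    m=(sub<62).astype(np.uint8); k,l,st,ce=cv2.connectedComponentsWithStats(m); i=1+st[1:,4].argmax()
    e=cv2.fitEllipse(cv2.convexHull(max(cv2.findContours((l==i).astype(np.uint8),0,1)[0],key=len))); print(n,'lid',e,st[i],onz(n,np.array(e[0])+[x-w,y-w],75))
for n,im,c in(('top',t,(397,185)),('scene',s,(332,299))):
    V=cv2.cvtColor(im,cv2.COLOR_BGR2HSV)[...,2].astype(int); pv=np.median(V[c[1]-5:c[1]+6,c[0]-5:c[0]+6])
    m=(abs(V-pv)<18).astype(np.uint8); k,l,st,ce=cv2.connectedComponentsWithStats(cv2.morphologyEx(m,2,np.ones((3,3)))); i=l[c[1],c[0]]
    e=cv2.fitEllipse(cv2.convexHull(max(cv2.findContours((l==i).astype(np.uint8),0,1)[0],key=len))); print(n,'pan',pv,e,st[i],onz(n,e[0],46))
a=np.hstack([cv2.resize(im[y-50:y+50,x-50:x+50],None,fx=4,fy=4,interpolation=3) for im,x,y in((t,397,190),(t,500,230))])
cv2.imwrite('pics/c3.png',a)
E
```

```text
[190 182 185] [104  95  89] [104  94  87] [174 167 168] [52 50 49]
top lid ((27.013938903808594, 26.93712615966797), (23.814783096313477, 25.412691116333008), 97.66497039794922) [ 15  15  25  24 481] [ 438.2 -325.5   75. ]
scene lid ((25.6096248626709, 28.821504592895508), (21.025596618652344, 21.283716201782227), 170.15628051757812) [ 15  19  22  21 357] [ 441.4 -328.8   75. ]
top pan 191.0 ((396.13336181640625, 185.27752685546875), (43.9189338684082, 46.173973083496094), 97.01625061035156) [ 373  164   47   43 1600] [ 606.  -130.7   46. ]
scene pan 174.0 ((331.6837158203125, 299.3077087402344), (39.25624084472656, 42.190731048583984), 101.192138671875) [ 311  280   42   40 1312] [ 607.  -133.1   46. ]
```

View pics/c3.png

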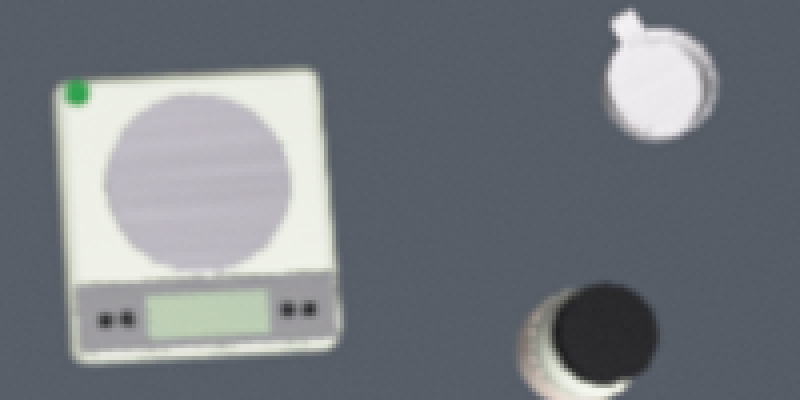

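The frame is settled: plate (590,177.5), pan (606,-132), so yaw is about 3°. The jar goes to (598,23) and the bottle to (671,27). The dish centre is about (577,-382), with its tab at about 27°, so the present jaw direction suits it. I'll start with the dish.

Emit:
carry_out(moves="32 22 -8 0 0 0;32 22 -8 0 0 0;32 22 -8 0 0 0;32 22 -8 0 0 0;32 22 -8 0 0 0;32 22 -8 0 0 0;32 22 -8 0 0 0;32 22 -8 0 0 0", grip=1)

```text
time_s: 0.77
ee_pos: [442.1, -469.5, 173.9]
ee_rot: [3.113, 0.416, -0.015]
contact_force: [0.3, -0.7, 0.3]
finger_gap: 85.2
```

Emit:
carry_out(moves="34 22 -8 0 0 0;34 22 -8 0 0 0;34 22 -8 0 0 0;33 21 -8 0 0 0;0 0 0 0 0 0;0 0 0 0 0 0")

```text
time_s: 1.27
ee_pos: [586.4, -367.1, 136.1]
ee_rot: [-3.103, -0.437, 0.016]
contact_force: [-0.4, -2.4, 0.0]
finger_gap: 85.3
```

```bash
python3 - <<'E'
from h import *
im,o=snap('wrist','w1'); print(o['ee_pos'],o['ee_rot'],proj('wrist',[577,-382,18],o))
E
```

```text
[ 586.43054643 -367.14780315  136.12524019] [-3.10311069 -0.43729637  0.0157009 ] [342.67130585 257.89977097]
```

View pics/w1.png

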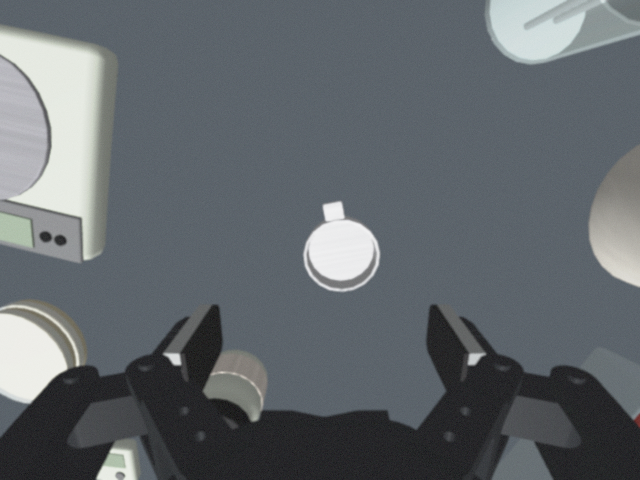

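The wrist view has the dish rim centred at about (341.5,255), against (343,258) predicted, so the dish is at about (578.5,-381). The tab points up at (334,211), clear of the jaws.

Emit:
carry_out(moves="-4 -7 -20 0 0 0;-4 -7 -28 0 0 0;0 0 -28 0 0 0;0 0 -24 0 0 0;0 0 -14 0 0 0;0 0 -5 0 0 0;0 0 0 0 0 0;0 0 0 0 0 0")

```text
time_s: 1.98
ee_pos: [572.4, -388.7, 16.1]
ee_rot: [-3.109, -0.424, 0.013]
contact_force: [0.5, -0.5, 0.4]
finger_gap: 85.5
```

Emit:
carry_out(moves="3 4 -1 0 0 0;3 3 -1 0 0 0;0 0 -1 0 0 0;0 0 0 0 0 0")

```text
time_s: 2.32
ee_pos: [581.5, -382.7, 17.8]
ee_rot: [3.112, 0.424, -0.004]
contact_force: [0.3, -1.6, -0.5]
finger_gap: 85.7
```

Emit:
carry_out(moves="0 0 0 0 0 0;0 0 0 0 0 0;0 0 0 0 0 0;0 0 0 0 0 0;0 0 0 0 0 0;0 0 0 0 0 0;0 0 0 0 0 0;0 0 0 0 0 0", grip=0)

```text
time_s: 2.98
ee_pos: [583.4, -383.0, 20.8]
ee_rot: [3.11, 0.425, 0.001]
contact_force: [0.1, -0.1, -0.2]
finger_gap: 52.9
```

Emit:
carry_out(moves="0 0 0 0 0 0;0 0 0 0 0 0;0 0 0 0 0 0")

```text
time_s: 3.23
ee_pos: [583.2, -382.9, 20.5]
ee_rot: [3.11, 0.425, 0.0]
contact_force: [0.7, -0.3, 1.1]
finger_gap: 52.7
```

```bash
python3 - <<'E'
from h import *
im,o=snap('wrist','w2'); print(o['ee_pos'],o['finger_gap'],o['contact_force'])
E
```

```text
[ 583.21337054 -382.91716524   20.49817863] 52.65094447062332 [ 0.70397444 -0.30528225  1.12424686]
```

View pics/w2.png

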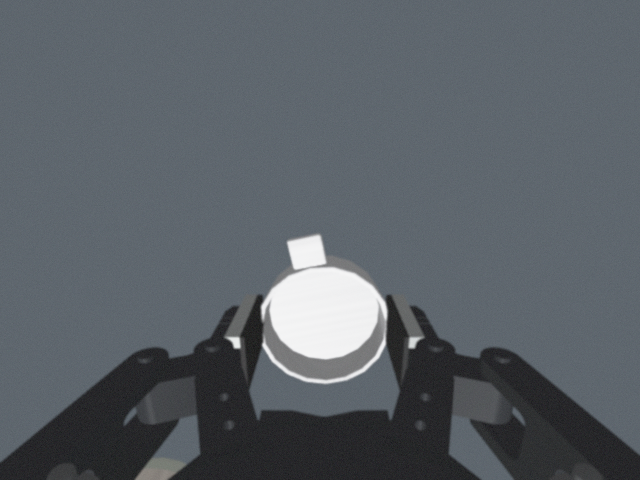

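The jaws hold the dish at (323,325), with its tab free. Next I lift it and check.

Emit:
carry_out(moves="0 0 10 0 0 0;0 0 20 0 0 0;0 0 25 0 0 0;0 0 25 0 0 0;0 10 10 0 0 0;2 25 0 0 0 0;3 30 0 0 0 0;3 30 0 0 0 0")

```text
time_s: 3.95
ee_pos: [587.1, -293.0, 116.9]
ee_rot: [3.108, 0.403, -0.001]
contact_force: [0.4, 0.8, -0.3]
finger_gap: 53.0
```

```bash
python3 - <<'E'
from h import *
im,o=snap('wrist','w3'); print(o['ee_pos'],o['finger_gap'])
g=(im.min(2)>175).astype(np.uint8); k,l,st,ce=cv2.connectedComponentsWithStats(g); i=l[315:330,300:345]; i=np.bincount(i[i>0]).argmax()
print(st[i],ce[i])
# same px as in w2? compare mean abs diff in dish region
a=cv2.imread('pics/w2.png').astype(int);b=cv2.imread('pics/w3.png').astype(int);print(abs(a-b)[230:385,265:385].mean())
T=np.eye(4);
for z in(0,2,4,6,8,10):
    Rm=R.from_rotvec(o['ee_rot']).as_matrix(); p=onz('wrist',(323,325),o['ee_pos'][2]+z,o); print(z,p,(Rm.T@(p-o['ee_pos'])).round(1))
E
```

```text
[ 587.05148623 -293.03615276  116.93085704] 52.95637625812957
[ 262  267  125   92 8113] [323.76667078 311.46370023]
11.508548387096774
0 [ 585.7 -291.8  116.9] [-1.  -1.5  0. ]
2 [ 586.8 -291.5  118.9] [ 0.1 -1.5 -2. ]
4 [ 587.9 -291.2  120.9] [ 1.3 -1.5 -4. ]
6 [ 589.  -290.9  122.9] [ 2.4 -1.5 -6. ]
8 [ 590.1 -290.6  124.9] [ 3.6 -1.5 -8. ]
10 [ 591.2 -290.3  126.9] [  4.7  -1.5 -10. ]
```

Emit:
carry_out(moves="4 34 0 0 0 0;4 34 0 0 0 0;4 34 0 0 0 0;4 24 0 0 0 0;2 12 -2 0 0 0;1 6 -5 0 0 0;0 0 -5 0 0 0;0 0 0 0 0 0")

```text
time_s: 4.67
ee_pos: [605.9, -129.0, 104.4]
ee_rot: [3.112, 0.429, 0.001]
contact_force: [0.2, -0.4, -0.4]
finger_gap: 52.1
```

Emit:
carry_out(moves="1 -1 -10 0 0 0;1 -1 -10 0 0 0;0 -1 -7 0 0 0;0 0 -4 0 0 0;0 0 -2 0 0 0;0 0 -1 0 0 0;0 0 0 0 0 0")

```text
time_s: 5.25
ee_pos: [606.4, -141.3, 66.6]
ee_rot: [3.112, 0.41, -0.004]
contact_force: [-0.3, 0.3, -0.6]
finger_gap: 52.7
```

Emit:
carry_out(moves="0 3 2 0 0 0;1 3 1 0 0 0;1 3 0 0 0 0;0 0 0 0 0 0;0 0 0 0 0 0")

```text
time_s: 5.67
ee_pos: [608.6, -132.6, 69.7]
ee_rot: [3.112, 0.408, -0.004]
contact_force: [-0.2, -0.2, 0.0]
finger_gap: 53.0
```

Emit:
carry_out(moves="0 0 -1 0 0 0;0 0 -1 0 0 0;0 0 -1 0 0 0;0 0 -1 0 0 0;0 0 0 0 0 0;0 0 0 0 0 0")

```text
time_s: 6.17
ee_pos: [608.9, -132.7, 66.7]
ee_rot: [3.112, 0.407, -0.003]
contact_force: [0.3, -0.3, 0.5]
finger_gap: 52.8
```

Emit:
carry_out(moves="0 0 -1 0 0 0;0 0 -1 0 0 0;0 0 0 0 0 0")

```text
time_s: 6.42
ee_pos: [609.0, -132.7, 66.6]
ee_rot: [3.112, 0.407, -0.003]
contact_force: [-0.6, -0.0, 0.2]
finger_gap: 52.8
```

Emit:
carry_out(moves="0 0 0 0 0 0;0 0 0 0 0 0;0 0 0 0 0 0;0 0 0 0 0 0;0 0 0 0 0 0;0 0 0 0 0 0", grip=1)

```text
time_s: 6.92
ee_pos: [608.6, -133.1, 65.4]
ee_rot: [3.112, 0.406, -0.005]
contact_force: [-0.4, 0.3, -0.2]
finger_gap: 85.4
```

Emit:
carry_out(moves="0 0 8 0 0 0;0 0 15 0 0 0;0 0 25 0 0 0;0 0 25 0 0 0;0 0 25 0 0 0;0 0 10 0 0 0;0 0 0 0 0 0")

```text
time_s: 7.5
ee_pos: [606.4, -132.7, 178.6]
ee_rot: [3.113, 0.407, -0.011]
contact_force: [1.2, 0.5, -0.4]
finger_gap: 85.6
```

```bash
python3 - <<'E'
from h import *
im,o=snap('wrist','w4'); print(o['ee_pos'],o['ee_rot'],o['finger_gap'],proj('wrist',[606.3,-132,64],o),proj('wrist',[606.3,-132,46],o))
E
```

```text
[ 606.3603116  -132.68333989  178.60832287] [ 3.11286185  0.40659627 -0.01084448] 85.58438125178122 [324.4689532  242.39769177] [324.4114824  235.63499693]
```

View pics/w4.png

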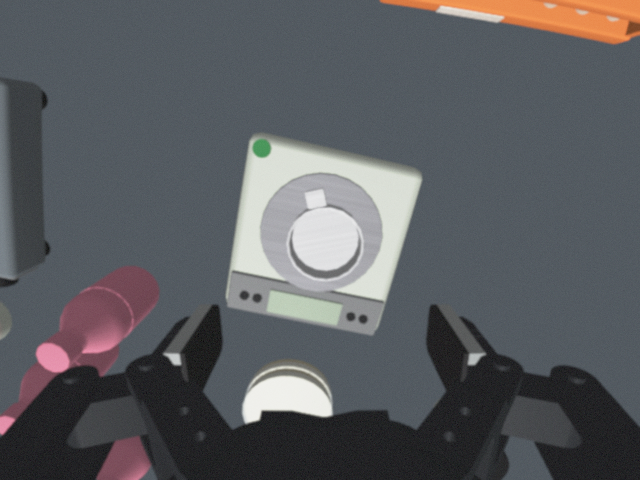

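The dish rim is centred at (325,243) against a predicted (324.5,242.4). The pan disc is centred at about (321.5,232), so the dish is within about 4 mm of it. Next, the jar.

Emit:
carry_out(moves="-24 -28 0 0 0 0;-24 -28 0 0 0 0;-24 -28 0 0 0 0;-24 -28 0 0 0 0;-24 -28 0 0 0 0;-22 -25 0 0 0 0;-10 -12 -5 0 0 0;0 0 -5 0 0 0")

```text
time_s: 8.22
ee_pos: [442.6, -309.6, 157.6]
ee_rot: [-3.107, -0.417, 0.026]
contact_force: [0.2, 0.4, 0.1]
finger_gap: 85.2
```

Emit:
carry_out(moves="0 0 0 0 0 0;0 0 0 0 0 0")

```text
time_s: 8.38
ee_pos: [440.5, -308.9, 154.4]
ee_rot: [-3.104, -0.413, 0.033]
contact_force: [-0.6, 0.0, -0.2]
finger_gap: 85.5
```

```bash
python3 - <<'E'
from h import *
im,o=snap('wrist','w5'); print(o['ee_pos'],o['ee_rot'])
V=im.max(2); pz=proj('wrist',[440,-327,75],o); print(pz)
m=(V<62).astype(np.uint8); m[300:]=0
k,l,st,ce=cv2.connectedComponentsWithStats(m)
for i in range(1,k):
    if st[i,4]>300: 
        e=cv2.fitEllipse(cv2.convexHull(max(cv2.findContours((l==i).astype(np.uint8),0,1)[0],key=len))); print(st[i],e,onz('wrist',e[0],75,o))
E
```

```text
[ 440.54106354 -308.93051629  154.36046061] [-3.10424649 -0.41342162  0.03274366]
[354.72402636 265.32814459]
[ 315  226   74   65 2116] ((351.9859924316406, 260.6823425292969), (68.95919799804688, 74.34770965576172), 115.08851623535156) [ 442.5 -324.4   75. ]
```

Emit:
carry_out(moves="0 -7 -5 0 0 0;0 -6 -15 0 0 0;0 -3 -25 0 0 0;0 0 -25 0 0 0;0 0 -22 0 0 0;0 0 -14 0 0 0;0 0 -6 0 0 0;0 0 0 0 0 0")

```text
time_s: 9.1
ee_pos: [452.3, -318.6, 37.0]
ee_rot: [-3.101, -0.445, 0.018]
contact_force: [-0.3, 0.2, -0.5]
finger_gap: 85.4
```

Emit:
carry_out(moves="-4 -3 0 0 0 0;-4 -2 0 0 0 0;-3 -2 0 0 0 0;0 0 0 0 0 0")

```text
time_s: 9.43
ee_pos: [443.0, -326.0, 39.0]
ee_rot: [-3.102, -0.45, 0.014]
contact_force: [0.3, 0.0, -0.0]
finger_gap: 85.4
```

Emit:
carry_out(moves="0 0 0 0 0 0;0 0 0 0 0 0;0 0 0 0 0 0;0 0 0 0 0 0;0 0 0 0 0 0;0 0 0 0 0 0;0 0 0 0 0 0;0 0 0 0 0 0", grip=0)

```text
time_s: 10.1
ee_pos: [443.9, -327.2, 42.1]
ee_rot: [-3.105, -0.449, 0.008]
contact_force: [-0.3, 0.4, -1.9]
finger_gap: 53.4
```

Emit:
carry_out(moves="0 0 10 0 0 0;0 0 20 0 0 0;0 0 28 0 0 0;3 8 28 0 0 0;12 26 15 0 0 0;14 33 0 0 0 0;14 33 0 0 0 0;14 33 0 0 0 0")

```text
time_s: 10.77
ee_pos: [496.4, -199.2, 151.6]
ee_rot: [-3.112, -0.419, 0.011]
contact_force: [0.8, 1.0, -1.4]
finger_gap: 53.0
```

Emit:
carry_out(moves="15 34 0 0 0 0;15 34 0 0 0 0;15 34 0 0 0 0;15 34 0 0 0 0;13 30 0 0 0 0;9 18 0 0 0 0;3 8 0 0 0 0;0 0 0 0 0 0")

```text
time_s: 11.43
ee_pos: [586.2, 12.8, 158.7]
ee_rot: [-3.108, -0.436, -0.001]
contact_force: [0.4, -0.8, -2.1]
finger_gap: 53.3
```

Emit:
carry_out(moves="6 4 -3 0 0 0;5 4 -15 0 0 0;2 2 -22 0 0 0;0 0 -22 0 0 0;0 0 -14 0 0 0;0 0 -4 0 0 0;0 0 0 0 0 0;0 0 0 0 0 0")

```text
time_s: 12.1
ee_pos: [598.0, 9.9, 71.4]
ee_rot: [3.111, 0.412, -0.005]
contact_force: [-0.3, -0.2, -0.9]
finger_gap: 53.2
```

Emit:
carry_out(moves="1 5 0 0 0 0;1 5 -3 0 0 0;0 3 -8 0 0 0;0 0 -8 0 0 0;0 0 -5 0 0 0;0 0 0 0 0 0;0 0 0 0 0 0")

```text
time_s: 12.68
ee_pos: [602.4, 23.8, 47.9]
ee_rot: [3.111, 0.41, 0.004]
contact_force: [0.4, 0.2, -1.2]
finger_gap: 53.1
```

Emit:
carry_out(moves="0 0 -3 0 0 0;0 0 -2 0 0 0;0 0 -2 0 0 0;0 0 -1 0 0 0;0 0 -1 0 0 0;0 0 0 0 0 0")

```text
time_s: 13.18
ee_pos: [603.3, 23.8, 42.3]
ee_rot: [3.111, 0.409, 0.006]
contact_force: [0.8, -0.0, -1.3]
finger_gap: 53.2
```

Emit:
carry_out(moves="0 0 -1 0 0 0;0 0 -1 0 0 0;-1 0 -1 0 0 0;-1 0 -1 0 0 0;0 0 0 0 0 0")

```text
time_s: 13.6
ee_pos: [604.1, 23.8, 42.2]
ee_rot: [3.111, 0.407, 0.015]
contact_force: [-0.6, 0.0, -2.0]
finger_gap: 53.3
```

Emit:
carry_out(moves="-1 0 -2 0 0 0;-1 0 -2 0 0 0;0 0 -2 0 0 0")

```text
time_s: 13.85
ee_pos: [605.2, 24.0, 41.8]
ee_rot: [3.111, 0.405, 0.024]
contact_force: [-10.9, -0.8, 24.3]
finger_gap: 53.2
```

Firm contact, so I release.

Emit:
carry_out(moves="0 0 1 0 0 0;0 0 0 0 0 0;0 0 0 0 0 0;0 0 0 0 0 0;0 0 0 0 0 0;0 0 0 0 0 0", grip=1)

```text
time_s: 14.35
ee_pos: [605.7, 23.7, 42.5]
ee_rot: [3.111, 0.405, 0.026]
contact_force: [-0.3, 0.7, -0.2]
finger_gap: 85.6
```

Emit:
carry_out(moves="0 0 10 0 0 0;0 0 20 0 0 0;0 0 28 0 0 0;0 0 28 0 0 0;0 0 25 0 0 0;0 0 15 0 0 0;0 0 0 0 0 0")

```text
time_s: 14.93
ee_pos: [602.8, 23.5, 174.7]
ee_rot: [3.111, 0.406, 0.017]
contact_force: [-0.9, 0.2, -1.2]
finger_gap: 85.5
```

```bash
python3 - <<'E'
from h import *
im,o=snap('wrist','w6'); print(o['ee_pos'],o['ee_rot'],proj('wrist',[602,23,75],o))
V=im.max(2); m=(V<62).astype(np.uint8); m[300:]=0
k,l,st,ce=cv2.connectedComponentsWithStats(m)
for i in range(1,k):
    if st[i,4]>300:
        e=cv2.fitEllipse(cv2.convexHull(max(cv2.findContours((l==i).astype(np.uint8),0,1)[0],key=len))); print(st[i],e,onz('wrist',e[0],75,o))
E
```

```text
[602.75463934  23.49263296 174.74878326] [3.11107074 0.40561629 0.01740445] [325.3145635  252.47477948]
[ 289  215   71   70 3738] ((324.2032470703125, 249.85227966308594), (69.507568359375, 69.59615325927734), 132.12232971191406) [603.6  24.2  75. ]
```

View pics/w6.png

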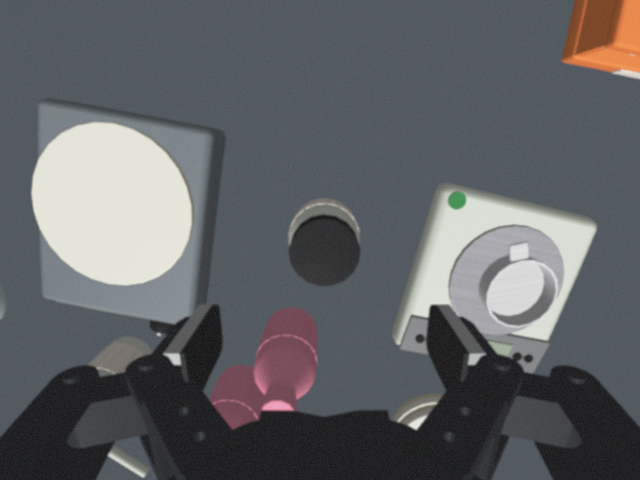

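The jar stands upright with its lid at (324,250), which is world (603.6,24.2), about 5 mm off the line. The dish still sits on the pan. The bottle goes to about (677,28); fetching it now.

Emit:
carry_out(moves="-30 25 3 0 0 0;-30 25 0 0 0 0;-30 25 0 0 0 0;-30 25 0 0 0 0;-25 21 0 0 0 0;-14 12 0 0 0 0;-6 6 0 0 0 0;0 0 0 0 0 0")

```text
time_s: 15.65
ee_pos: [426.4, 161.9, 170.6]
ee_rot: [3.107, 0.399, 0.004]
contact_force: [0.2, 0.6, -0.2]
finger_gap: 85.4
```

Emit:
carry_out(moves="0 0 0 0 0 0;0 0 0 0 0 0")

```text
time_s: 15.82
ee_pos: [427.2, 160.9, 169.9]
ee_rot: [3.107, 0.398, 0.003]
contact_force: [0.5, 1.0, 0.8]
finger_gap: 85.4
```

```bash
python3 - <<'E'
from h import *
im,o=snap('wrist','w7'); print(o['ee_pos'],o['ee_rot'],proj('wrist',[422.7,174.7,115],o))
E
```

```text
[427.18941371 160.87344976 169.92367579] [3.10658881e+00 3.98377464e-01 3.04524290e-03] [299.40481618 275.57337087]
```

View pics/w7.png

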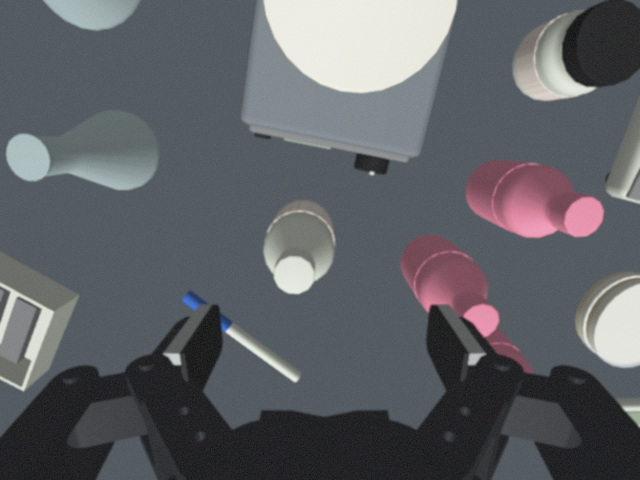

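The bottle cap is at (294.5,274), slightly left of the prediction, so the bottle is at about (423,177). It's clear of the pinks and the pen.

Emit:
carry_out(moves="-1 6 0 0 0 0;-1 6 -5 0 0 0;-1 4 -20 0 0 0;0 0 -25 0 0 0;0 0 -25 0 0 0;0 0 -15 0 0 0;0 0 -4 0 0 0;0 0 0 0 0 0")

```text
time_s: 16.53
ee_pos: [430.9, 177.4, 71.6]
ee_rot: [3.111, 0.381, 0.013]
contact_force: [0.1, -0.5, 0.7]
finger_gap: 85.3
```

Emit:
carry_out(moves="-4 0 -3 0 0 0;-4 0 -5 0 0 0;-2 0 -4 0 0 0;0 0 -2 0 0 0;0 0 0 0 0 0")

```text
time_s: 16.95
ee_pos: [421.8, 178.4, 58.7]
ee_rot: [3.113, 0.379, 0.019]
contact_force: [-0.5, 0.1, 0.5]
finger_gap: 85.4
```

Emit:
carry_out(moves="0 0 0 0 0 0;0 0 0 0 0 0;0 0 0 0 0 0;0 0 0 0 0 0;0 0 0 0 0 0;0 0 0 0 0 0;0 0 0 0 0 0;0 0 0 0 0 0", grip=0)

```text
time_s: 17.62
ee_pos: [423.0, 178.5, 60.2]
ee_rot: [3.114, 0.378, 0.024]
contact_force: [-0.3, -0.5, -1.2]
finger_gap: 47.5
```

Emit:
carry_out(moves="0 0 10 0 0 0;0 0 20 0 0 0;0 0 30 0 0 0;0 0 30 0 0 0;4 -2 25 0 0 0;20 -12 10 0 0 0;30 -18 0 0 0 0;32 -19 0 0 0 0")

```text
time_s: 18.28
ee_pos: [502.3, 130.4, 195.6]
ee_rot: [3.112, 0.402, 0.015]
contact_force: [0.9, 0.7, -1.9]
finger_gap: 47.5
```

Emit:
carry_out(moves="33 -20 0 0 0 0;33 -20 0 0 0 0;33 -20 0 0 0 0;33 -20 0 0 0 0;18 -10 0 0 0 0;8 -4 0 0 0 0;0 0 0 0 0 0;0 0 0 0 0 0")

```text
time_s: 18.95
ee_pos: [671.3, 23.5, 202.0]
ee_rot: [3.112, 0.392, 0.025]
contact_force: [-0.2, 1.2, -1.0]
finger_gap: 47.8
```

Emit:
carry_out(moves="4 3 0 0 0 0;3 2 -10 0 0 0;0 0 -22 0 0 0;0 0 -25 0 0 0;0 0 -22 0 0 0;0 0 -12 0 0 0;0 0 -4 0 0 0;0 0 0 0 0 0")

```text
time_s: 19.62
ee_pos: [673.7, 39.1, 104.0]
ee_rot: [-3.114, -0.41, -0.025]
contact_force: [-0.1, 0.2, 0.0]
finger_gap: 47.9
```

Emit:
carry_out(moves="2 -5 0 0 0 0;1 -4 -5 0 0 0;0 -2 -10 0 0 0;0 0 -10 0 0 0;0 0 -8 0 0 0;0 0 -4 0 0 0;0 0 0 0 0 0")

```text
time_s: 20.2
ee_pos: [679.6, 27.1, 67.6]
ee_rot: [-3.114, -0.41, -0.036]
contact_force: [-0.4, -0.7, -1.1]
finger_gap: 47.7
```

Emit:
carry_out(moves="-1 0 -3 0 0 0;0 0 -3 0 0 0;0 0 -2 0 0 0;0 0 -2 0 0 0")

```text
time_s: 20.53
ee_pos: [680.1, 27.5, 59.9]
ee_rot: [-3.114, -0.409, -0.04]
contact_force: [-8.1, -0.8, 21.9]
finger_gap: 47.5
```

Contact, so I release and lift.

Emit:
carry_out(moves="0 0 1 0 0 0;0 0 0 0 0 0;0 0 0 0 0 0;0 0 0 0 0 0;0 0 0 0 0 0;0 0 0 0 0 0", grip=1)

```text
time_s: 21.03
ee_pos: [681.8, 28.3, 63.0]
ee_rot: [-3.114, -0.41, -0.047]
contact_force: [0.4, 0.2, -0.3]
finger_gap: 85.7
```

Emit:
carry_out(moves="0 0 10 0 0 0;0 0 20 0 0 0;0 0 30 0 0 0;0 0 30 0 0 0;0 0 30 0 0 0;0 0 20 0 0 0;-20 20 0 0 0 0;-25 30 0 0 0 0")

```text
time_s: 21.7
ee_pos: [637.5, 70.1, 211.8]
ee_rot: [3.113, 0.391, 0.047]
contact_force: [-0.1, 0.4, -0.1]
finger_gap: 85.7
```

Emit:
carry_out(moves="-22 32 0 0 0.5 0;-22 32 0 0 0.5 0;-22 32 0 0 0.5 0;-22 32 0 0 0.3 0;-22 32 0 0 0 0;-22 32 0 0 0 0;-20 28 0 0 0 0;-12 16 0 0 0 0")

```text
time_s: 22.37
ee_pos: [464.0, 315.4, 221.5]
ee_rot: [-3.116, -0.386, -0.013]
contact_force: [-0.0, 0.4, -0.1]
finger_gap: 85.2
```

Emit:
carry_out(moves="-8 8 -5 0 0 0;-2 4 -5 0 0 0;0 0 0 0 0 0;0 0 0 0 0 0")

```text
time_s: 22.7
ee_pos: [449.1, 334.3, 214.1]
ee_rot: [-3.11, -0.403, -0.016]
contact_force: [0.5, -1.1, -0.2]
finger_gap: 85.2
```

```bash
python3 - <<'E'
from h import *
im,o=snap('wrist','w8'); print(o['ee_pos'],o['ee_rot'],proj('wrist',[449.1,336.7,105],o))
t,_=snap('top','top1');s,_=snap('scene','scene1')
cv2.imwrite('pics/m1.png',np.hstack([im[100:440,90:490,::-1],cv2.resize(t[140:310,130:330],None,fx=2,fy=2)[:,:,::-1]]))
E
```

```text
[449.0769354  334.32758883 214.12886337] [-3.10971689 -0.40297305 -0.01598136] [323.10507079 246.56829818]
```

View pics/m1.png

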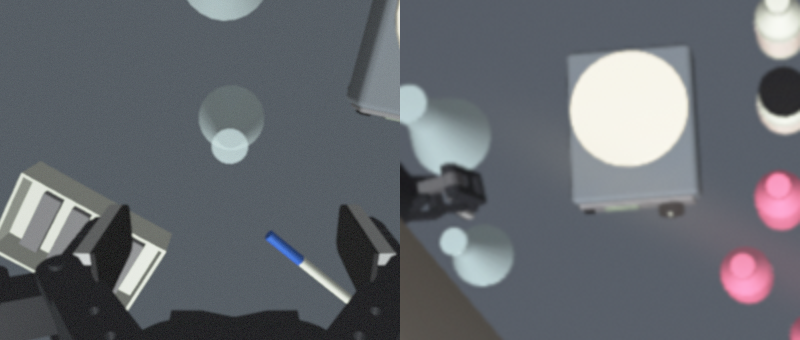

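The flask rim is at (320,247) against a predicted (323,246.6), so the flask is at about (449,338.5). The top view shows the bottle standing behind the jar.

Emit:
carry_out(moves="0 2 -8 0 0 0;0 1 -20 0 0 0;0 0 -28 0 0 0;0 0 -28 0 0 0;0 0 -18 0 0 0;0 0 -6 0 0 0;0 0 0 0 0 0;0 0 0 0 0 0")

```text
time_s: 23.52
ee_pos: [456.5, 330.8, 101.3]
ee_rot: [-3.113, -0.378, -0.024]
contact_force: [0.2, 1.4, -0.7]
finger_gap: 85.3
```

Emit:
carry_out(moves="-3 3 -3 0 0 0;-3 3 -6 0 0 0;-2 2 -6 0 0 0;0 0 -3 0 0 0;0 0 0 0 0 0")

```text
time_s: 23.93
ee_pos: [450.0, 341.4, 85.6]
ee_rot: [-3.109, -0.376, -0.033]
contact_force: [0.5, -0.4, -0.1]
finger_gap: 85.6
```

Emit:
carry_out(moves="0 -1 0 0 0 0;0 -1 0 0 0 0;0 0 0 0 0 0;0 0 -1 0 0 0;0 0 0 0 0 0;0 0 -1 0 0 0;0 0 0 0 0 0;0 0 0 0 0 0", grip=0)

```text
time_s: 24.6
ee_pos: [451.6, 339.0, 86.0]
ee_rot: [-3.109, -0.374, -0.038]
contact_force: [-0.4, 0.0, -0.6]
finger_gap: 22.2
```

Emit:
carry_out(moves="0 0 0 0 0 0;0 0 0 0 0 0;0 0 0 0 0 0")

```text
time_s: 24.85
ee_pos: [451.3, 338.7, 85.6]
ee_rot: [-3.11, -0.374, -0.037]
contact_force: [0.4, 0.6, -0.5]
finger_gap: 22.1
```

Emit:
carry_out(moves="0 0 10 0 0 0;0 0 20 0 0 0;0 0 30 0 0 0;0 0 28 0 0 0;4 -5 20 0 0 0;16 -18 0 0 0 0;22 -26 0 0 0 0;24 -27 0 0 0 0")

```text
time_s: 25.52
ee_pos: [510.6, 269.1, 203.1]
ee_rot: [-3.101, -0.403, -0.033]
contact_force: [1.0, 0.2, -1.4]
finger_gap: 22.0
```

Emit:
carry_out(moves="22 -27 0 0 0 0;20 -24 0 0 0 0;12 -16 0 0 0 0;6 -8 0 0 0 0;2 -3 0 0 0 0;0 0 0 0 0 0;0 0 0 0 0 0")

```text
time_s: 26.1
ee_pos: [579.1, 180.8, 208.0]
ee_rot: [-3.104, -0.39, -0.041]
contact_force: [-0.0, 0.3, -0.9]
finger_gap: 22.6
```

Emit:
carry_out(moves="4 -1 -3 0 0 0;4 -1 -8 0 0 0;3 0 -12 0 0 0;0 0 -12 0 0 0;0 0 -8 0 0 0;0 0 -4 0 0 0;0 0 0 0 0 0;0 0 0 0 0 0")

```text
time_s: 26.77
ee_pos: [585.8, 186.0, 153.7]
ee_rot: [-3.099, -0.408, -0.032]
contact_force: [0.6, 0.3, -1.0]
finger_gap: 22.6
```

Emit:
carry_out(moves="2 -3 0 0 0 0;2 -3 0 0 0 0;1 -2 0 0 0 0;0 0 -2 0 0 0;0 0 -2 0 0 0;0 0 0 0 0 0")

```text
time_s: 27.27
ee_pos: [592.6, 176.7, 151.1]
ee_rot: [-3.099, -0.406, -0.037]
contact_force: [0.2, -1.5, -0.7]
finger_gap: 22.3
```

Emit:
carry_out(moves="0 0 -2 0 0 0;0 0 -2 0 0 0;0 0 -2 0 0 0;0 0 -2 0 0 0")

```text
time_s: 27.6
ee_pos: [594.0, 177.4, 145.4]
ee_rot: [-3.098, -0.405, -0.042]
contact_force: [-7.9, -2.7, 27.7]
finger_gap: 22.4
```

Contact on the plate; I release and lift.

Emit:
carry_out(moves="0 0 1 0 0 0;0 0 0 0 0 0;0 0 0 0 0 0;0 0 0 0 0 0;0 0 0 0 0 0;0 0 0 0 0 0;0 0 0 0 0 0;0 0 0 0 0 0", grip=1)

```text
time_s: 28.27
ee_pos: [594.3, 178.3, 146.7]
ee_rot: [-3.098, -0.407, -0.044]
contact_force: [0.6, 0.2, -0.8]
finger_gap: 85.7
```

Emit:
carry_out(moves="0 0 10 0 0 0;0 0 20 0 0 0;0 0 30 0 0 0;0 0 30 0 0 0;0 0 30 0 0 0;-20 0 30 0 0 0;-30 0 20 0 0 0;-30 0 0 0 0 0")

```text
time_s: 28.93
ee_pos: [513.6, 176.4, 325.6]
ee_rot: [-3.098, -0.401, -0.041]
contact_force: [-0.8, 0.5, 0.7]
finger_gap: 85.4
```

Emit:
carry_out(moves="-30 15 0 0 0 0;-30 15 0 0 0 0;-20 15 0 0 0 0;0 0 0 0 0 0;0 0 0 0 0 0;0 0 0 0 0 0")

```text
time_s: 29.43
ee_pos: [425.8, 222.8, 334.3]
ee_rot: [-3.096, -0.404, -0.059]
contact_force: [0.7, 0.0, -0.6]
finger_gap: 85.4
```

```bash
python3 - <<'E'
from h import *
w,o=snap('wrist','w9'); print(o['ee_pos'])
t,_=snap('top','top2');s,_=snap('scene','scene2')
cv2.imwrite('pics/m2.png',np.hstack([cv2.resize(t[120:310,110:460],(800,434))[:,:400],cv2.resize(s[90:330,220:470],(452,434))])[:,:800,::-1])
cv2.imwrite('pics/m3.png',np.vstack([cv2.resize(t[130:230,190:450],(780,300),interpolation=3),cv2.resize(s[90:350,220:470],(625,650),interpolation=3)[300-20:300+280].copy() if 0 else cv2.resize(s[110:320,250:450],(780,819),interpolation=3)[250:550]])[:,:,::-1])
cv2.imwrite('pics/f.png',np.hstack([cv2.resize(t[130:240,190:330],(400,314),interpolation=3),cv2.resize(s[130:320,290:460],(400,447),interpolation=3)[:314]])[:,:,::-1])
E
```

```text
[425.82873924 222.77392286 334.2873062 ]
```

View pics/scene2.png

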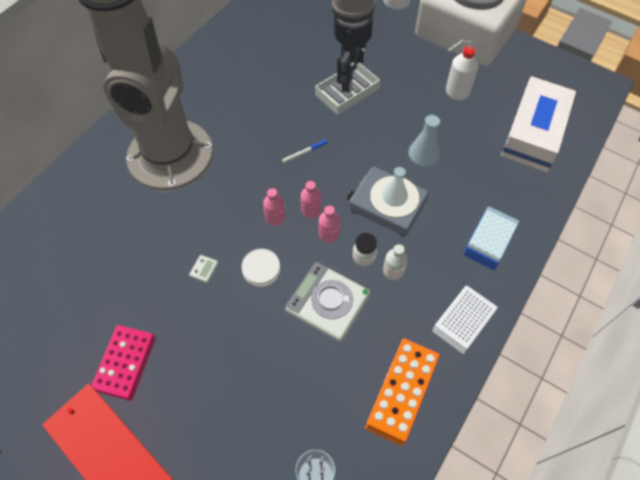

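View pics/top2.png

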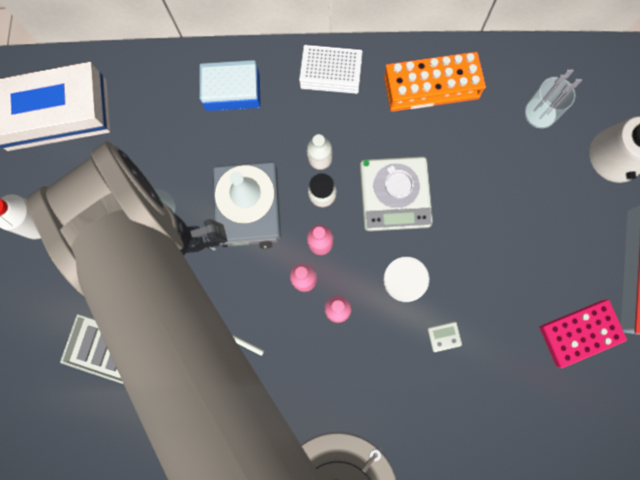

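All four stand in their places, with the petri dishes and big flask where they were. Flask rim: top (237,176), scene (399.5,173). Bottle cap: top (318.5,141), scene (399,251). One numeric check, then I hand in.

```bash
python3 - <<'E'
from h import *
for n,a,b,z in(('flask',(237,176),(399.5,173),165),('bottle',(318.5,141),(399,251),115),('jar',(321.3,186),(366,243),75),('dish',(399,184),(331,298),60)):
    print(n,onz('top',a,z),onz('scene',b,z))
print('big',proj('scene',[576.5,375.8,139]),'petri',[cv2.fitEllipse(max(cv2.findContours((cv2.imread(f'pics/top{i}.png')[250:310,375:435].min(2)>150).astype(np.uint8),0,1)[0],key=len))[0] for i in(0,2)])
a,b=[cv2.imread(f'pics/scene{i}.png')[110:165,405:445].astype(int) for i in(0,2)]; print('bigflask diff',abs(a-b).mean())
job.hand_in()
E
```

```text
flask [594.9 174.1 165. ] [593.1 171.5 165. ]
bottle [678.4  25.  115. ] [683.8  20.6 115. ]
jar [598.8  21.5  75. ] [603.2  18.1  75. ]
dish [ 604.5 -134.9   60. ] [ 607.  -136.5   60. ]
big [432.33833004 120.84860269] petri [(30.972681045532227, 28.950275421142578), (30.986183166503906, 28.957149505615234)]
bigflask diff 1.0987878787878789
the job is handed in; nothing more can be done
```

I set out all four items and handed the job in at about 29.5 s of robot time. The hand-in reports no verdict, so the figures below are from my own last pictures.

| Item | Where it stands | Limit |
|---|---|---|
| Small flask | on the plate, about 5–7 mm from centre | 15 mm |
| Dish | on the pan, about 4–5 mm from centre | 15 mm |
| Jar | at about (601, 21), 0–5 mm off the plate–pan line | 22 mm |
| Bottle | about 80 mm behind the jar, centre to centre (about 27 mm clear) | 56–93 mm |

- **Upright and released:** All four looked upright, and the arm was clear of everything when I handed in.
- **Bystanders:** The petri dishes moved by less than 0.1 pixel and the large flask looks unchanged. The pink bottles still stand in their places.
- **Set-down:** Jar, bottle and flask each touched down at 22–28 N at the wrist. Contact was less clear for the dish; I let go when it would go no lower, within about 1 mm of the pan.
- **Where checks disagreed:**
  - The top and scene views differ by 3–7 mm in the last check, because I read those pixels by eye.
  - The bottle gap came out wider than the 2 cm asked for, but within the limit.

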